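# Fit and lock the comb divider in a findings tray

### The job

Take the orange comb divider from its rest and lower it into the slotted white rail of the bead tray, feeling for the slots without forcing it, until all six teeth are fully home; then slide the brass keeper shut over its end and let go. Do not disturb the jar, the tin or the pot.

Things in the scene. Friction and masses are not known exactly. Their poses are not given: they have to be found in the camera images.
- divider_mid (a point): Centre of the loose orange comb divider (60 to 130 g, same either way round), upright, z up: plate 8 mm thick (x), 150 long (y). 65 mm tall from the bottom: teeth 13, plate 30, then a pale grip tab 22 tall, 14 thick (x), 40 long (y) mid top. This point is 32.5 mm above the tooth tips, 19.5 above the shoulders between the teeth, 21.5 below the tab's centre.
- divider: The divider; origin at the middle of its tooth tips, axes as divider_mid. Six teeth at 24 mm pitch along y, each 8 mm thick (x), 12 wide (y), 13 long.
- rest: Dark wooden rest, fixed, 70 x 170 mm (x, y), origin under its centre. The divider starts upright in it, along its y, tooth tips 6 mm above the bench, between two lips 14 mm high.
- tray: Pale wooden tray, fixed, 104 x 208 mm outside (x, y), walls 6 mm thick and 40 high, beads on its 5 mm floor; origin under its centre. Carries a white slotted rail along y, 24 mm wide, 172 long, top 20 mm above the bench: six slots at 24 mm pitch, 15 deep, 12 wide (x), 14.5 long (y). Divider and tray bear at most about 30 N between them.
- tray_mid (a point): Tray's middle, 20 mm above the bench, level with the rail's top; z up, y towards the keeper. The rail does not move and is centred in x, but along y its middle lies up to 7 mm either way from this point, unreported: feel for it. Divider home: shoulders on the rail's top, its centre 19.5 mm above this point. Teeth that miss the slots stand on the rail, 13 mm higher.
- keeper_knob (a point): Centre of the keeper's square black knob, 14 x 14 x 28 mm, 72.5 mm above the bench; axes as the tray's. It stands on a brass bolt 18 mm wide (x), 48 long (y), 6 thick, underside 52.5 mm above the bench, sliding on a dark block (52 mm high) at the tray's +y end. The bolt's tip is 33 mm to -y of the knob's centre.
- keeper (a joint): Keeper travel in m: 0 open (knob centre 120 mm from the tray's middle), growing as it slides towards the tray's -y; 0.028 shut, at its stop, its tip over the divider's end. About 2 N of friction holds it where it is left. The plate blocks it while the divider is not home.
- jar: Amber glass jar with steel lid, 60 mm across, 75 mm high, origin at the centre of its underside; bystander.
- tin: Flat round aluminium tin, 52 mm across, 20 mm high, origin at the centre of its underside; bystander.
- pot: Terracotta pot, 60 mm across, 60 mm high, origin at the centre of its underside; bystander.
Not all that is in view belongs to the job. Of the things shaped like the divider, the orange one is meant.

How it is judged:
By the outcome, as a careful person would: the job done as asked, in the order asked, and still so for the second after the job is handed in, with the robot touching nothing.
It also fails if it takes over 72 s, if anything falls off the work surface, if the arm or the gripper's body presses on something with over 40 N, if the wrist force passes 120 N, or if a joint passes its speed limit or range.

### The arm

A 6-joint arm with a two-finger parallel gripper is mounted at the origin on the work surface. World frame = base frame: x ahead of the robot, y to its left, z up, the work surface at z = 0. Lengths are in mm, angles in rad, forces in N, time in s.
With the tool pointing down it reaches from about 275 to 750 mm from the base axis. Payload 10.2 kg.
Tool frame: the origin (TCP) lies midway between the tips of the shut fingers; the grasp point (between the pads) lies 19 mm behind it; z points along the fingers, y is the line along which they close (so a half turn about z gives the same grasp; the last joint's range is limited). The gripper opens to 85 mm and grips with 20 to 120 N. Pads are 22 mm wide; open, the fingers measure 114 mm over their backs; the gripper's body (76 mm by 85 mm) begins 54 mm behind the grasp point. The pads swing forward as they close: fully open they stand 13 mm farther back than shut.
Start: joints at [1.115, 0.313, 1.498, -0, 1.331, -0.223], TCP at [121.132, 510.841, 231.294] pointing down, gripper open.
Joint ranges: [-2.94, 2.94], [-0.97, 2.17], [0.19, 2.56], [-1.23, 4.37], [0.02, 3.11], [-2.88, 2.88]. Speed limits (rad/s): [2.39, 2.39, 3.01, 3.14, 3.14, 3.14].

### API

Orientations are given as a unit quaternion [w, x, y, z].
In Python, from rig import sense, capture, finish_job, find_in, place_of gives the robot as it stands. The module is installed in compiled form; this text tells all that it offers.
- The arm moves only by the shell command python3 -m jog 'ROWS' [FORCE]. ROWS is JSON, a list of rows, each an object of numbers: "tx", "ty", "tz": the shift along the tool's x, y, z in mm; "ax", "ay", "az": the turn, a rotation vector about the tool's x, y, z in rad; "jaw": the closure, from -1 (fully open) to 1 (shut), so that 0 is half open. In form: [{"tx": .., "ty": .., "tz": .., "ax": .., "ay": .., "az": .., "jaw": ..}, ...]. A call has 1 to 5 rows; each row shifts and turns the commanded pose from where the row before left it, along the tool's axes as they then stand; what a row does not reach is not made up. A row lasts 1/8 s, in which the tool goes at most 62.5 mm and 10.7 degrees, less where a joint would pass 70% of its speed; a pose out of reach is approached as far as the arm can. A call with a gripper value outside its range is refused whole. The fingers move at their own pace and stop on an object; FORCE is the grip in N (left out, the last holds). Time passes only in rows, so rows that do not move let the fingers close. It gives the time, the measured TCP pose, the force, the opening and the grip force at its end, in the units of the state.
- sense(): the state, without advancing time (a new reading comes with each control period).
- capture(name): name is "side" or "top" or "wrist"; returns a dict with "color" (420x560x3 uint8, red, green, blue), "depth" (420x560 float32, mm along the optical axis (not along the pixel's ray), 0 where there is no reading), "fx", "fy", "cx", "cy" (pixels), "camera_from_world" (4x4, takes a point from world to camera coordinates); the wrist camera has in their place "mount" (4x4, takes a point from camera to tool coordinates, whose origin is the TCP and whose axes are the flange's). Camera axes: x right, y up, looking along -z (the intrinsics and any distortion apply to the point x, -y, -z); pixel columns grow to the right and rows downward; lengths in mm; the calibration is good to about 2 mm. The wrist camera is an equidistant fisheye: a pixel r from the principal point sees the ray r / f radians off the axis. A picture is of the moment at which its call begins: read the wrist's pose just before it.
- finish_job(): hands the job in; it is judged then, once.
Trained networks look in the newest picture that a camera, given by its name, has taken for a name from the list of things; names that differ only in an ending like _2 or _b are one class to them, and where a whole thing is asked for, a point or a joint stands for the part that bears it (a point fixed in the world has none). Each returns a list of dicts, best first, with "conf" (0 to 1); they miss things now and then, are a little off and sometimes report something else, mostly with a low value. They report only what shows in the picture. A call takes as long as a camera call. They do not tell look-alikes from the thing itself.
- find_in(query, camera): "centre" ([column, row] in pixels, amid what is visible of it).
- place_of(query, camera): "centre" ([column, row] in pixels: a listed point, or the origin of a listed thing).
The state is a dict: "time_s": time; "joints": joint angles; "dq": joint speeds; "tau": joint torques, N m; "eef_pos": TCP position; "ee_rot": TCP orientation; "force": force on the tool from outside, world axes, zero at the start; "wrist_torque": the same for the moment, N m; "grip_width": opening from 0.0 (shut) to 1.0 (fully open); "grip_force": force on a finger pad.
Only numpy, scipy, OpenCV 4.12 (cv2) and the standard library are available. Lean on these libraries where they do the work, as an engineer would, in place of code of your own. Each camera call takes 0.05 s, during which the arm holds its last target. There are 200 camera calls.

## Working session

There is one attempt and no reset: what is moved stays moved. The work goes in short steps, Python scripts to look and compute and a shell command to move; the robot and the scene stay as the last step left them, time stands still between calls to the robot, and variables do not carry over. Pictures are saved under pics/ and viewed, at most 10 in all, crops included, and the job is handed in when it is done.

```bash
mkdir -p pics; cat > h.py <<'E'
import numpy as np, cv2
from rig import sense, capture, find_in, place_of
from scipy.spatial.transform import Rotation as R
def R_of(s): q=s['ee_rot']; return R.from_quat([q[1],q[2],q[3],q[0]]).as_matrix()
def save(c,n): cv2.imwrite('pics/'+n,c['color'][:,:,::-1])
def ray(c,px,s=None):
    u,v=(px[0]-c['cx'])/c['fx'],(px[1]-c['cy'])/c['fy']
    if 'mount' in c:
        r=np.hypot(u,v); k=np.sin(r)/r if r>1e-9 else 1
        d=np.array([u*k,-v*k,-np.cos(r)]); M=c['mount']; Rw=R_of(s)
        return Rw@M[:3,3]+np.array(s['eef_pos']), Rw@M[:3,:3]@d
    M=np.linalg.inv(c['camera_from_world']); return M[:3,3], M[:3,:3]@np.array([u,-v,-1.])
def at_z(c,px,z,s=None):
    o,d=ray(c,px,s); return o+d*(z-o[2])/d[2]
def at_depth(c,px):
    o,d=ray(c,px); return o+d*c['depth'][int(round(px[1])),int(round(px[0]))]
E
python3 - <<'E'
from h import *
np.set_printoptions(precision=1,suppress=True)
s=sense(); print({k:np.round(v,3) for k,v in s.items()})
for n in('top','side'):
    c=capture(n); save(c,n+'.png')
    for q,z in(('divider_mid',38.5),('tray_mid',20),('keeper_knob',72.5),('jar',0),('tin',0),('pot',0),('rest',0),('tray',0)):
        for d in place_of(q,n)[:3]: print(n,q,np.round(d['conf'],2),np.round(d['centre']),at_z(c,d['centre'],z))
E
```

```text
{'time_s': np.float64(0.0), 'joints': array([ 1.1,  0.3,  1.5,  0. ,  1.3, -0.2]), 'dq': array([ 0., -0., -0., -0., -0.,  0.]), 'tau': array([ -0. , -41.2, -26. ,  -0. ,   0. ,   0. ]), 'eef_pos': array([121. , 510.6, 230.7]), 'ee_rot': array([-0. ,  0.1,  1. , -0. ]), 'force': array([-0.1,  0.3, -0.3]), 'wrist_torque': array([-0.,  0., -0.]), 'grip_force': np.float64(0.0), 'grip_width': np.float64(0.998)}
top divider_mid 0.83 [247. 235.] [549.5 155.4  38.5]
top divider_mid 0.83 [250. 307.] [396.5 150.4  38.5]
top divider_mid 0.75 [150. 259.] [502.  364.   38.5]
top tray_mid 0.77 [390. 223.] [ 572.7 -157.2   20. ]
top keeper_knob 0.47 [337. 229.] [556.1 -34.2  72.5]
top jar 0.58 [327. 150.] [744.4 -24.6   0. ]
top tin 0.91 [322. 306.] [393.3  -5.3   0. ]
top pot 0.98 [242. 145.] [759.7 169.6   0. ]
top rest 0.81 [248. 238.] [546.7 156.2   0. ]
top tray 0.95 [390. 225.] [ 571.1 -161.2    0. ]
side divider_mid 0.94 [231. 141.] [492.1 356.4  38.5]
side divider_mid 0.74 [263. 188.] [553.4 159.2  38.5]
side divider_mid 0.7 [204. 204.] [401.8 138.1  38.5]
side tray_mid 0.59 [296. 300.] [ 571.  -150.1   20. ]
side tray_mid 0.43 [206. 261.] [391.5 -18.5  20. ]
side keeper_knob 0.76 [279. 243.] [556.9 -35.1  72.5]
side jar 0.89 [358. 243.] [753.3 -26.3   0. ]
side tin 0.73 [205. 260.] [386.7  -2.9   0. ]
side pot 0.75 [342. 187.] [768.1 155.3   0. ]
side pot 0.53 [261. 197.] [547. 164.   0.]
side rest 0.6 [261. 199.] [545.8 156.4   0. ]
side tray 0.94 [293. 307.] [ 564.3 -155.4    0. ]
side tray 0.47 [263. 201.] [550.4 150.6   0. ]
```

```bash
python3 - <<'E'
import cv2
a=cv2.imread('pics/top.png')[120:330,110:450]; cv2.imwrite('pics/topc.png',cv2.resize(a,None,fx=2.3,fy=2.3,interpolation=2))
E
```

```text
(no output)
```

View pics/topc.png

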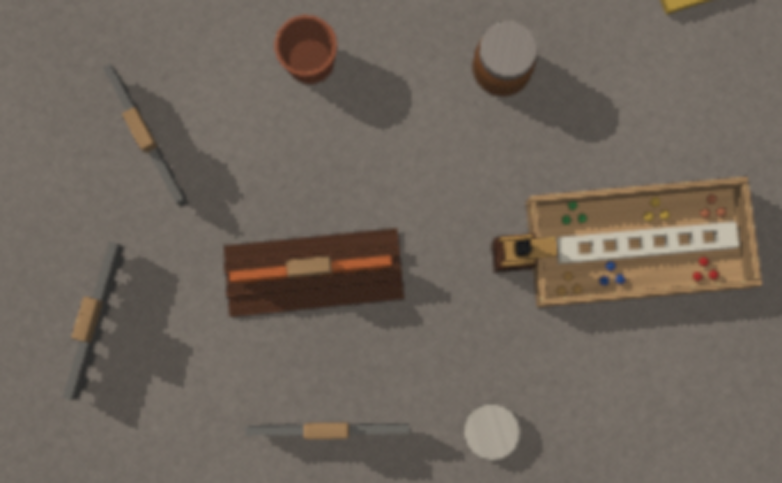

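View pics/side.png

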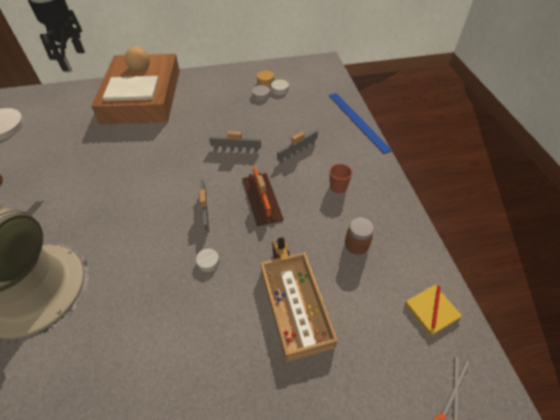

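The crop shows the orange divider in the dark rest at top px (245,235). Three look-alikes are grey: (171,178), (151,259) and (250,307). The orange one is the one meant, because it is both orange and in the rest. The tray is at (390,224) with the keeper at its left (+y) end, open. Next I measure the headings.

```bash
cat >> h.py <<'E'
def axis(c,mask,z,s=None):
    n,l,st,_=cv2.connectedComponentsWithStats(mask.astype(np.uint8)); i=1+np.argmax(st[1:,4])
    v,u=np.where(l==i); P=np.array([at_z(c,(a,b),z,s)[:2] for a,b in zip(u,v)])
    (cx,cy),(w,h),an=cv2.minAreaRect(P.astype(np.float32)); m=P.mean(0)
    e=np.linalg.svd(P-m,full_matrices=False)[2][0]; e*=np.sign(e[1])
    return np.round([cx,cy,w,h],1),np.round(m,1),'yaw %.4f'%np.arctan2(-e[0],e[1]), len(u)
E
python3 - <<'E'
from h import *
c=capture('top'); hsv=cv2.cvtColor(c['color'],cv2.COLOR_RGB2HSV); H,S,V=[hsv[...,i].astype(int) for i in range(3)]
m=np.zeros(H.shape,bool); m[210:260,200:290]=1
print('div',axis(c,m&(H<13)&(S>150)&(V>120),49))
m[:]=0; m[195:260,340:445]=1
print('rail',axis(c,m&(S<50)&(V>150),20))
print(at_depth(c,(390,224)),c['fx'])
s=sense(); Rt=R_of(s); print(Rt, capture('wrist')['mount'])
E
```

```text
div (array([542.2, 208.8,   8.9,  51.6]), array([542.2, 209.1]), 'yaw 0.0801', 104)
rail (array([ 568.4, -161.5,   23.6,  170.3]), array([ 568.6, -163.4]), 'yaw 0.0684', 608)
[ 570.77787511 -158.03657842   17.67317638] 518.0112299803438
[[-9.73025826e-01  2.30696211e-01  1.25803870e-05]
 [ 2.30696210e-01  9.73025826e-01 -2.96492351e-05]
 [-1.90810076e-05 -2.59472238e-05 -9.99999999e-01]] [[-1.15825162e-04  9.54065134e-01  2.99599244e-01  7.59653746e+01]
 [ 9.99999837e-01 -5.72076691e-05  5.68776421e-04 -5.66574244e-01]
 [ 5.59789126e-04  2.99599261e-01 -9.54064971e-01 -1.42222953e+02]
 [ 0.00000000e+00  0.00000000e+00  0.00000000e+00  1.00000000e+00]]
```

```bash
python3 -m jog '[{"tx":-50,"ty":-25},{"tx":-50,"ty":-25},{"tx":-50,"ty":-25},{"tx":-50,"ty":-25},{"tx":-50,"ty":-25}]' >/dev/null; python3 -m jog '[{"tx":-50,"ty":-25},{"tx":-50,"ty":-25},{"tx":-50,"ty":-25},{"tx":-50,"ty":-25},{"tx":-50,"ty":-25}]'; python3 -m jog '[{"az":0.18},{"az":0.18},{"az":0.18},{"az":0.18},{"az":0.18}]'; python3 -m jog '[{"az":0.18},{"az":0.18},{"tz":30},{}]'
python3 - <<'E'
from h import *
np.set_printoptions(precision=3,suppress=True)
s=sense(); c=capture('wrist'); save(c,'w1.png'); print(R_of(s),s['eef_pos'])
hsv=cv2.cvtColor(c['color'],cv2.COLOR_RGB2HSV); H,S,V=[hsv[...,i].astype(int) for i in range(3)]
for d in place_of('divider_mid','wrist')[:2]: print(d,at_z(c,d['centre'],38.5,s))
m=(H<13)&(S>150)&(V>110)
print(axis(c,m,49,s))
E
```

```text
[[-0.973  0.231 -0.   ]
 [ 0.231  0.973  0.   ]
 [ 0.     0.    -1.   ]] [121.103 510.847 231.288]
{'centre': [116.5, 389.2], 'conf': 0.86} [393.654 147.234  38.5  ]
(array([109.1, 666.8,   0. ,   0. ]), array([109.1, 666.8]), 'yaw -0.0000', 1)schema error: expected keys tx, ty, tz, ax, ay, az, jaw
schema error: expected keys tx, ty, tz, ax, ay, az, jaw
schema error: expected keys tx, ty, tz, ax, ay, az, jaw
schema error: expected keys tx, ty, tz, ax, ay, az, jaw
```

View pics/w1.png

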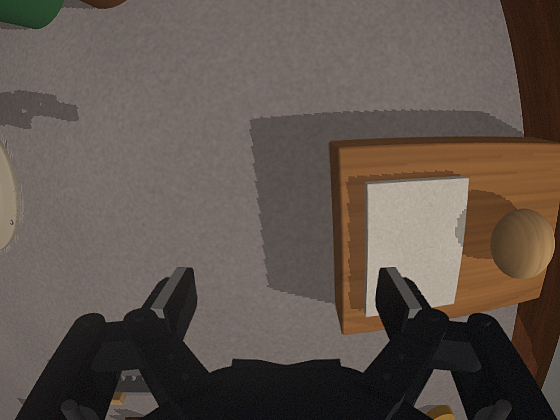

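The moves were refused because every key must be present, so the arm is still at its start. The picture shows only the open fingers near (185,290) and (390,290) over a wooden box.

```bash
python3 -m jog '[{"tx":-50,"ty":-25,"tz":0,"ax":0,"ay":0,"az":0,"jaw":-1},{"tx":-50,"ty":-25,"tz":0,"ax":0,"ay":0,"az":0,"jaw":-1},{"tx":-50,"ty":-25,"tz":0,"ax":0,"ay":0,"az":0,"jaw":-1},{"tx":-50,"ty":-25,"tz":0,"ax":0,"ay":0,"az":0,"jaw":-1},{"tx":-50,"ty":-25,"tz":0,"ax":0,"ay":0,"az":0,"jaw":-1}]' ; python3 -m jog '[{"tx":-50,"ty":-25,"tz":0,"ax":0,"ay":0,"az":0,"jaw":-1},{"tx":-50,"ty":-25,"tz":0,"ax":0,"ay":0,"az":0,"jaw":-1},{"tx":-50,"ty":-25,"tz":0,"ax":0,"ay":0,"az":0,"jaw":-1},{"tx":-50,"ty":-25,"tz":0,"ax":0,"ay":0,"az":0,"jaw":-1},{"tx":-50,"ty":-25,"tz":0,"ax":0,"ay":0,"az":0,"jaw":-1}]'; python3 -m jog '[{"tx":0,"ty":0,"tz":0,"ax":0,"ay":0,"az":0.18,"jaw":-1},{"tx":0,"ty":0,"tz":0,"ax":0,"ay":0,"az":0.18,"jaw":-1},{"tx":0,"ty":0,"tz":0,"ax":0,"ay":0,"az":0.18,"jaw":-1},{"tx":0,"ty":0,"tz":0,"ax":0,"ay":0,"az":0.18,"jaw":-1},{"tx":0,"ty":0,"tz":0,"ax":0,"ay":0,"az":0.18,"jaw":-1}]'; python3 -m jog '[{"tx":0,"ty":0,"tz":0,"ax":0,"ay":0,"az":0.18,"jaw":-1},{"tx":0,"ty":0,"tz":0,"ax":0,"ay":0,"az":0.18,"jaw":-1},{"tx":0,"ty":0,"tz":0,"ax":0,"ay":0,"az":0,"jaw":-1}]'
cat > w.py <<'E'
from h import *
import sys
np.set_printoptions(precision=3,suppress=True)
s=sense(); c=capture('wrist'); save(c,sys.argv[1]); print(R_of(s),s['eef_pos'])
hsv=cv2.cvtColor(c['color'],cv2.COLOR_RGB2HSV); H,S,V=[hsv[...,i].astype(int) for i in range(3)]
for d in place_of('divider_mid','wrist')[:2]: print(d,at_z(c,d['centre'],38.5,s))
m=(H<13)&(S>150)&(V>110)
m=cv2.morphologyEx(m.astype(np.uint8),cv2.MORPH_OPEN,np.ones((3,3)))
n,l,st,ce=cv2.connectedComponentsWithStats(m)
for i in range(1,n):
    if st[i,4]>80: print(st[i],axis(c,l==i,49,s))
E
python3 w.py w2.png
```

```text
time_s: 1.72
eef_pos: [336.8, 330.2, 231.5]
ee_rot: [0.0, 0.116, 0.993, 0.0]
force: [1.6, 1.0, 0.1]
grip_width: 1.006
grip_force: 0.0
time_s: 2.35
eef_pos: [551.2, 150.8, 231.4]
ee_rot: [0.0, 0.116, 0.993, 0.0]
force: [0.4, 0.6, 0.3]
grip_width: 0.999
grip_force: 0.0
time_s: 2.98
eef_pos: [550.0, 152.2, 231.3]
ee_rot: [-0.0, 0.539, 0.842, -0.0]
force: [-0.1, 0.3, 0.1]
grip_width: 1.001
grip_force: 0.0
time_s: 3.35
eef_pos: [550.0, 152.2, 231.3]
ee_rot: [0.0, 0.678, 0.735, -0.0]
force: [-0.7, -0.5, 0.3]
grip_width: 0.998
grip_force: 0.0
[[-0.08   0.997 -0.   ]
 [ 0.997  0.08  -0.   ]
 [-0.    -0.    -1.   ]] [549.974 152.24  231.272]
{'centre': [154.3, 181.4], 'conf': 0.93} [404.132 145.825  38.5  ]
{'centre': [286.0, 178.8], 'conf': 0.9} [550.081 158.394  38.5  ]
[280 107   9  15  91] (array([542.7, 225.8,   7.9,  14. ]), array([542.7, 225.9]), 'yaw -0.2280', 91)
[450 173  24  28 114] (array([746. , 173.4,  42.2,  11.1]), array([745.2, 173.6]), 'yaw -0.6264', 114)
[451 210  27  14 216] (array([761.1, 135.1,  13.4,  41.3]), array([760.5, 135.9]), 'yaw 1.3793', 216)
[281 229   8  20 129] (array([553.5,  95.1,   7.6,  22.2]), array([553.3,  94.6]), 'yaw 0.1984', 129)
```

View pics/w2.png

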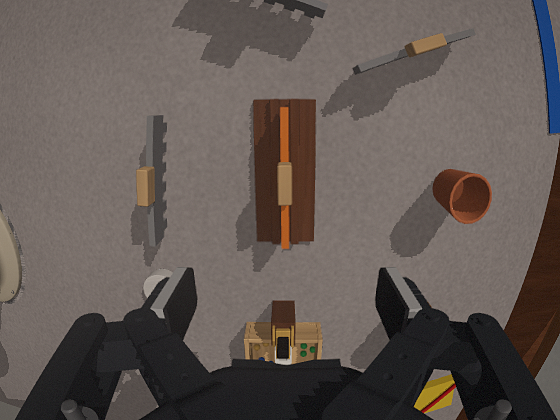

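The orange divider runs from (285,107) to (286,250) with its tab at (285,184), which puts its centre near (549,158) at yaw 0.082. The tool is already aligned, so I go down and grip.

```bash
python3 -m jog '[{"tx":6,"ty":-1.5,"tz":47,"ax":0,"ay":0,"az":0,"jaw":-1},{"tx":0,"ty":0,"tz":47,"ax":0,"ay":0,"az":0,"jaw":-1},{"tx":0,"ty":0,"tz":47,"ax":0,"ay":0,"az":0,"jaw":-1},{"tx":0,"ty":0,"tz":47,"ax":0,"ay":0,"az":0,"jaw":-1},{"tx":0,"ty":0,"tz":0,"ax":0,"ay":0,"az":0,"jaw":-1}]' 50;  python3 -m jog '[{"tx":0,"ty":0,"tz":0,"ax":0,"ay":0,"az":0,"jaw":1},{"tx":0,"ty":0,"tz":0,"ax":0,"ay":0,"az":0,"jaw":1},{"tx":0,"ty":0,"tz":0,"ax":0,"ay":0,"az":0,"jaw":1},{"tx":0,"ty":0,"tz":0,"ax":0,"ay":0,"az":0,"jaw":1},{"tx":0,"ty":0,"tz":0,"ax":0,"ay":0,"az":0,"jaw":1}]'; python3 -m jog '[{"tx":0,"ty":0,"tz":0,"ax":0,"ay":0,"az":0,"jaw":1},{"tx":0,"ty":0,"tz":0,"ax":0,"ay":0,"az":0,"jaw":1},{"tx":0,"ty":0,"tz":0,"ax":0,"ay":0,"az":0,"jaw":1}]'
```

```text
time_s: 4.08
eef_pos: [546.2, 157.9, 40.8]
ee_rot: [-0.002, 0.678, 0.735, -0.002]
force: [0.6, -0.3, -0.4]
grip_width: 1.005
grip_force: 0.0
time_s: 4.7
eef_pos: [548.4, 158.1, 44.0]
ee_rot: [0.0, 0.679, 0.734, 0.0]
force: [-1.8, -0.3, 6.1]
grip_width: 0.154
grip_force: 49.9
time_s: 5.08
eef_pos: [548.4, 158.1, 44.0]
ee_rot: [0.0, 0.679, 0.734, 0.0]
force: [-0.4, 0.3, 6.5]
grip_width: 0.151
grip_force: 50.0
```

```bash
python3 -m jog '[{"tx":0,"ty":0,"tz":-20,"ax":0,"ay":0,"az":0,"jaw":1},{"tx":0,"ty":0,"tz":-40,"ax":0,"ay":0,"az":0,"jaw":1},{"tx":0,"ty":0,"tz":-40,"ax":0,"ay":0,"az":0,"jaw":1},{"tx":0,"ty":0,"tz":0,"ax":0,"ay":0,"az":0,"jaw":1},{"tx":0,"ty":0,"tz":0,"ax":0,"ay":0,"az":0,"jaw":1}]'; python3 - <<'E'
from h import *
np.set_printoptions(precision=3,suppress=True)
s=sense(); c=capture('wrist'); save(c,'w3.png'); Rt=R_of(s)
hsv=cv2.cvtColor(c['color'],cv2.COLOR_RGB2HSV); H,S,V=[hsv[...,i].astype(int) for i in range(3)]
# tooltip frame: project expected divider points
def proj(pt):
    M=np.linalg.inv(c['mount']); p=M[:3,:3]@np.array(pt)+M[:3,3]; x,y,z=p[0],-p[1],-p[2]
    r=np.hypot(x,y); t=np.arctan2(r,z); return c['cx']+c['fx']*x/r*t, c['cy']+c['fy']*y/r*t
for off in (-4,0,4): print(off, 'plate top +y end',proj([75+off,0,-19+11]),'shoulder',proj([75+off,0,41-19]))
print(place_of('divider_mid','wrist')[:1]); print(proj([0,0,2.5]))
c2=capture('top'); print([ (d['conf'],at_z(c2,d['centre'],38.5+100)) for d in place_of('divider_mid','top')[:4]])
E
```

```text
time_s: 5.7
eef_pos: [547.4, 158.1, 142.3]
ee_rot: [-0.001, 0.679, 0.734, -0.001]
force: [0.6, 0.9, -0.8]
grip_width: 0.155
grip_force: 49.0
-4 plate top +y end (np.float64(284.81546416282805), np.float64(123.81530531023353)) shoulder (np.float64(284.995938879744), np.float64(121.67222966715772))
0 plate top +y end (np.float64(284.8109980667975), np.float64(114.12935552687838)) shoulder (np.float64(284.9928489627261), np.float64(113.7543022426748))
4 plate top +y end (np.float64(284.80707735921567), np.float64(104.43976326066502)) shoulder (np.float64(284.9900537620147), np.float64(105.83438546617128))
[{'centre': [457.6, 36.5], 'conf': 0.76}]
(np.float64(285.0098390140347), np.float64(269.05572148540926))
[(0.85, array([656.185, 293.19 , 138.5  ])), (0.74, array([492.932, 337.191, 138.5  ]))]
```

View pics/w3.png

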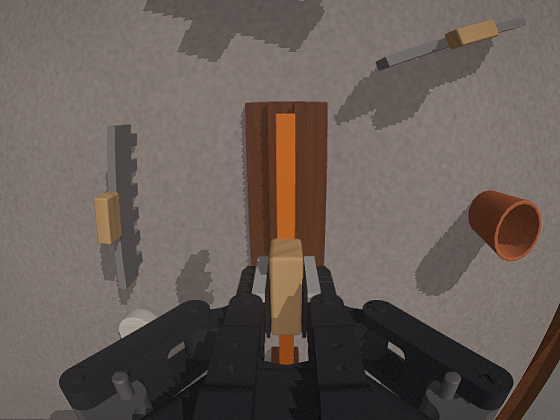

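The divider is held centred: its plate end is at (285,113), where zero offset is expected at row 114. Next I carry it past the rail, at a height clear of everything, so the wrist camera sees the slots unobstructed.

```bash
python3 -m jog '[{"tx":-46,"ty":-1,"tz":0,"ax":0,"ay":0,"az":0,"jaw":1},{"tx":-46,"ty":-1,"tz":0,"ax":0,"ay":0,"az":0,"jaw":1},{"tx":-46,"ty":-1,"tz":0,"ax":0,"ay":0,"az":0,"jaw":1},{"tx":-46,"ty":-1,"tz":0,"ax":0,"ay":0,"az":0,"jaw":1},{"tx":-46,"ty":-1,"tz":0,"ax":0,"ay":0,"az":0,"jaw":1}]' ;python3 -m jog '[{"tx":-46,"ty":-1,"tz":0,"ax":0,"ay":0,"az":0,"jaw":1},{"tx":-46,"ty":-1,"tz":0,"ax":0,"ay":0,"az":0,"jaw":1},{"tx":-46,"ty":-1,"tz":0,"ax":0,"ay":0,"az":0,"jaw":1},{"tx":-46,"ty":-1,"tz":0,"ax":0,"ay":0,"az":0,"jaw":1},{"tx":-46,"ty":-1,"tz":0,"ax":0,"ay":0,"az":0,"jaw":1}]';python3 -m jog '[{"tx":0,"ty":0,"tz":0,"ax":0,"ay":0,"az":0,"jaw":1},{"tx":0,"ty":0,"tz":0,"ax":0,"ay":0,"az":0,"jaw":1}]'; python3 - <<'E'
from h import *
np.set_printoptions(precision=3,suppress=True)
s=sense(); c=capture('wrist'); save(c,'w4.png'); print(s['eef_pos'],s['ee_rot'])
hsv=cv2.cvtColor(c['color'],cv2.COLOR_RGB2HSV); H,S,V=[hsv[...,i].astype(int) for i in range(3)]
print('rail',axis(c,(S<45)&(V>150),20,s))
for q,z in(('tray_mid',20),('keeper_knob',72.5)):
    for d in place_of(q,'wrist')[:2]: print(q,d,at_z(c,d['centre'],z,s))
E
```

```text
time_s: 6.52
eef_pos: [560.7, -73.1, 142.7]
ee_rot: [-0.0, 0.679, 0.734, -0.0]
force: [-0.1, -0.1, -0.6]
grip_width: 0.152
grip_force: 49.0
time_s: 7.15
eef_pos: [573.6, -302.7, 142.5]
ee_rot: [-0.001, 0.679, 0.734, -0.0]
force: [-0.3, -0.5, -1.0]
grip_width: 0.153
grip_force: 49.0
time_s: 7.4
eef_pos: [573.7, -300.7, 142.5]
ee_rot: [-0.001, 0.679, 0.734, 0.0]
force: [0.2, -0.5, -0.5]
grip_width: 0.154
grip_force: 49.0
[ 573.686 -300.707  142.536] [-0.001  0.679  0.734  0.   ]
rail (array([ 572.6, -188.9,   24. ,  119.9]), array([ 573.3, -185.8]), 'yaw 0.1129', 2730)
tray_mid {'centre': [295.4, 29.4], 'conf': 0.9} [ 570.317 -155.65    20.   ]
```

View pics/w4.png

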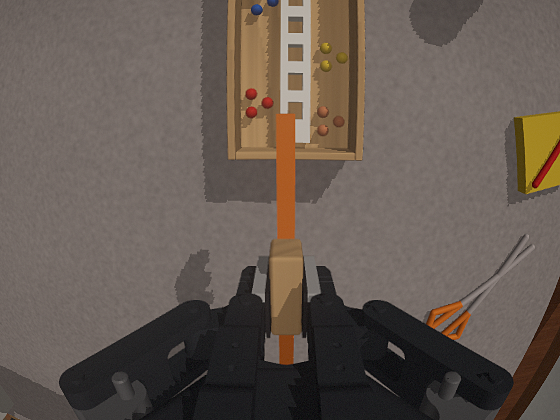

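The rail shows at columns 280–311 with its -y end at row 142, and slots at about (295,109), (295,81), (295,53) and (295,24). The divider end at (285,115) hides a little of its left side. Next I fit the slots.

```bash
python3 - <<'E'
from h import *
np.set_printoptions(precision=2,suppress=True)
s=sense(); c=capture('wrist')
hsv=cv2.cvtColor(c['color'],cv2.COLOR_RGB2HSV); S,V=hsv[...,1].astype(int),hsv[...,2].astype(int)
w=((S<60)&(V>140)).astype(np.uint8)
col=w[:,292:300].mean(1); tr=[i for i in range(1,150) if (col[i]>.5)!=(col[i-1]>.5)]; print(tr)
print([at_z(c,(295,t-.5),20,s)[:2] for t in tr])
for r in (15,40,67,95,135):
    x=np.where(w[r,270:330])[0]+270; a,b=at_z(c,(x.min()-.5,r),20,s)[:2],at_z(c,(x.max()+.5,r),20,s)[:2]; print(r,x.min(),x.max(),(a+b)/2,b-a)
v=[w[:,u].sum() for u in range(276,316)]; print(v)
for r in(24,53,81,109):
    x=np.where(w[r,275:316]==0)[0]+275; print(r,x)
E
```

```text
[7, 17, 34, 45, 62, 73, 91, 102, 120, 143]
[array([ 568.75, -134.77]), array([ 569.43, -143.75]), array([ 570.59, -158.64]), array([ 571.32, -168.07]), array([ 572.45, -182.38]), array([ 573.18, -191.51]), array([ 574.37, -206.3 ]), array([ 575.09, -215.28]), array([ 576.3 , -229.94]), array([ 577.86, -248.73])]
15 281 309 [ 569.34 -142.3 ] [23.24  2.12]
40 280 309 [ 570.63 -164.16] [23.91  2.13]
67 280 309 [ 572.42 -186.91] [23.87  2.08]
95 280 309 [ 574.27 -209.95] [23.96  2.05]
135 295 308 [ 582.61 -242.12] [11.34  0.99]
[np.uint64(0), np.uint64(0), np.uint64(0), np.uint64(0), np.uint64(93), np.uint64(114), np.uint64(113), np.uint64(113), np.uint64(113), np.uint64(113), np.uint64(114), np.uint64(102), np.uint64(43), np.uint64(43), np.uint64(43), np.uint64(43), np.uint64(43), np.uint64(43), np.uint64(43), np.uint64(66), np.uint64(66), np.uint64(67), np.uint64(67), np.uint64(67), np.uint64(67), np.uint64(67), np.uint64(102), np.uint64(143), np.uint64(143), np.uint64(143), np.uint64(143), np.uint64(143), np.uint64(146), np.uint64(133), np.uint64(2), np.uint64(1), np.uint64(1), np.uint64(1), np.uint64(1), np.uint64(0)]
24 [275 276 277 278 279 288 289 290 291 292 293 294 295 296 297 298 299 300
 301 302 310 311 312 313 314 315]
53 [275 276 277 278 279 288 289 290 291 292 293 294 295 296 297 298 299 300
 301 302 310 311 312 313 314 315]
81 [275 276 277 278 279 288 289 290 291 292 293 294 295 296 297 298 299 300
 301 310 311 312 313 314 315]
109 [275 276 277 278 279 287 288 289 290 291 292 293 294 295 296 297 298 299
 300 301 310 311 312 313 314 315]
```

Slots at y = -151.2, -175.2, -198.9 and -222.6 put the rail middle at (570.5,-163.0), yaw about 0.073. The rail end gives the same -163. I go above it and descend to just over contact.

```bash
python3 -m jog '[{"tx":45.5,"ty":2.5,"tz":0,"ax":0,"ay":0,"az":0.008,"jaw":1},{"tx":46,"ty":2.5,"tz":0,"ax":0,"ay":0,"az":0,"jaw":1},{"tx":46,"ty":2.5,"tz":0,"ax":0,"ay":0,"az":0,"jaw":1},{"tx":0,"ty":0,"tz":0,"ax":0,"ay":0,"az":0,"jaw":1},{"tx":0,"ty":0,"tz":0,"ax":0,"ay":0,"az":0,"jaw":1}]'; python3 -m jog '[{"tx":0,"ty":0,"tz":30,"ax":0,"ay":0,"az":0,"jaw":1},{"tx":0,"ty":0,"tz":30,"ax":0,"ay":0,"az":0,"jaw":1},{"tx":0,"ty":0,"tz":16,"ax":0,"ay":0,"az":0,"jaw":1},{"tx":0,"ty":0,"tz":0,"ax":0,"ay":0,"az":0,"jaw":1},{"tx":0,"ty":0,"tz":0,"ax":0,"ay":0,"az":0,"jaw":1}]'
```

```text
time_s: 8.22
eef_pos: [571.5, -163.7, 143.6]
ee_rot: [0.0, 0.682, 0.732, -0.0]
force: [-0.2, -0.1, -0.4]
grip_width: 0.158
grip_force: 49.0
time_s: 8.85
eef_pos: [572.0, -164.1, 68.4]
ee_rot: [0.001, 0.682, 0.731, 0.0]
force: [-0.3, -0.6, -1.5]
grip_width: 0.156
grip_force: 49.0
```

```bash
python3 -m jog '[{"tx":1,"ty":-1.3,"tz":0,"ax":0,"ay":0,"az":0,"jaw":1},{"tx":0,"ty":0,"tz":4,"ax":0,"ay":0,"az":0,"jaw":1},{"tx":0,"ty":0,"tz":3,"ax":0,"ay":0,"az":0,"jaw":1},{"tx":0,"ty":0,"tz":0,"ax":0,"ay":0,"az":0,"jaw":1}]'; python3 -m jog '[{"tx":0,"ty":0,"tz":1.5,"ax":0,"ay":0,"az":0,"jaw":1},{"tx":0,"ty":0,"tz":0,"ax":0,"ay":0,"az":0,"jaw":1}]';  python3 -m jog '[{"tx":0,"ty":0,"tz":1.5,"ax":0,"ay":0,"az":0,"jaw":1},{"tx":0,"ty":0,"tz":0,"ax":0,"ay":0,"az":0,"jaw":1}]'
```

```text
time_s: 9.35
eef_pos: [569.9, -162.6, 60.0]
ee_rot: [-0.0, 0.682, 0.731, -0.0]
force: [0.3, 0.6, -0.5]
grip_width: 0.155
grip_force: 49.0
time_s: 9.6
eef_pos: [570.0, -162.7, 58.7]
ee_rot: [-0.0, 0.682, 0.731, -0.0]
force: [-0.0, -0.8, -0.6]
grip_width: 0.157
grip_force: 49.0
time_s: 9.85
eef_pos: [570.0, -162.7, 57.2]
ee_rot: [-0.0, 0.682, 0.731, -0.0]
force: [-0.4, 0.9, -1.4]
grip_width: 0.152
grip_force: 49.0
```

```bash
python3 -m jog '[{"tx":0,"ty":0,"tz":1,"ax":0,"ay":0,"az":0,"jaw":1},{"tx":0,"ty":0,"tz":0,"ax":0,"ay":0,"az":0,"jaw":1}]';  python3 -m jog '[{"tx":0,"ty":0,"tz":1,"ax":0,"ay":0,"az":0,"jaw":1},{"tx":0,"ty":0,"tz":0,"ax":0,"ay":0,"az":0,"jaw":1}]'
```

```text
time_s: 10.1
eef_pos: [570.0, -162.7, 56.2]
ee_rot: [-0.0, 0.682, 0.731, -0.0]
force: [0.6, -0.4, -1.1]
grip_width: 0.158
grip_force: 49.0
time_s: 10.35
eef_pos: [570.0, -162.7, 55.2]
ee_rot: [-0.0, 0.682, 0.731, -0.0]
force: [-0.5, -0.3, -0.2]
grip_width: 0.153
grip_force: 49.0
```

No contact, so the teeth seem to be entering. I continue gently, checking the force.

```bash
python3 -m jog '[{"tx":0,"ty":0,"tz":1,"ax":0,"ay":0,"az":0,"jaw":1},{"tx":0,"ty":0,"tz":1,"ax":0,"ay":0,"az":0,"jaw":1},{"tx":0,"ty":0,"tz":0,"ax":0,"ay":0,"az":0,"jaw":1}]'
```

```text
time_s: 10.72
eef_pos: [570.0, -162.7, 53.2]
ee_rot: [-0.0, 0.682, 0.731, -0.0]
force: [0.4, 0.1, 0.1]
grip_width: 0.155
grip_force: 49.0
```

```bash
python3 -m jog '[{"tx":0,"ty":0,"tz":1,"ax":0,"ay":0,"az":0,"jaw":1},{"tx":0,"ty":0,"tz":1,"ax":0,"ay":0,"az":0,"jaw":1},{"tx":0,"ty":0,"tz":0,"ax":0,"ay":0,"az":0,"jaw":1}]'
```

```text
time_s: 11.1
eef_pos: [569.9, -162.7, 51.2]
ee_rot: [-0.0, 0.682, 0.731, -0.0]
force: [0.0, 0.9, -0.2]
grip_width: 0.158
grip_force: 49.0
```

```bash
python3 -m jog '[{"tx":0,"ty":0,"tz":1,"ax":0,"ay":0,"az":0,"jaw":1},{"tx":0,"ty":0,"tz":1,"ax":0,"ay":0,"az":0,"jaw":1},{"tx":0,"ty":0,"tz":0,"ax":0,"ay":0,"az":0,"jaw":1}]'
```

```text
time_s: 11.48
eef_pos: [570.0, -162.7, 49.2]
ee_rot: [-0.0, 0.682, 0.731, -0.0]
force: [-0.7, 0.3, -0.2]
grip_width: 0.153
grip_force: 49.0
```

```bash
python3 -m jog '[{"tx":0,"ty":0,"tz":1,"ax":0,"ay":0,"az":0,"jaw":1},{"tx":0,"ty":0,"tz":1,"ax":0,"ay":0,"az":0,"jaw":1},{"tx":0,"ty":0,"tz":0,"ax":0,"ay":0,"az":0,"jaw":1}]'
```

```text
time_s: 11.85
eef_pos: [570.0, -162.7, 47.2]
ee_rot: [-0.0, 0.682, 0.731, -0.0]
force: [0.2, 0.1, -0.5]
grip_width: 0.156
grip_force: 49.0
```

```bash
python3 -m jog '[{"tx":0,"ty":0,"tz":1,"ax":0,"ay":0,"az":0,"jaw":1},{"tx":0,"ty":0,"tz":0,"ax":0,"ay":0,"az":0,"jaw":1}]'
```

```text
time_s: 12.1
eef_pos: [570.0, -162.7, 46.2]
ee_rot: [-0.0, 0.682, 0.731, -0.0]
force: [-0.5, -0.3, -1.2]
grip_width: 0.157
grip_force: 49.0
```

```bash
python3 -m jog '[{"tx":0,"ty":0,"tz":0.7,"ax":0,"ay":0,"az":0,"jaw":1},{"tx":0,"ty":0,"tz":0,"ax":0,"ay":0,"az":0,"jaw":1}]'
```

```text
time_s: 12.35
eef_pos: [570.0, -162.7, 45.5]
ee_rot: [-0.0, 0.682, 0.731, -0.0]
force: [0.2, 0.2, -1.3]
grip_width: 0.154
grip_force: 49.0
```

```bash
python3 -m jog '[{"tx":0,"ty":0,"tz":0.7,"ax":0,"ay":0,"az":0,"jaw":1},{"tx":0,"ty":0,"tz":0,"ax":0,"ay":0,"az":0,"jaw":1}]'
```

```text
time_s: 12.6
eef_pos: [570.1, -162.7, 45.1]
ee_rot: [0.0, 0.682, 0.731, 0.0]
force: [0.2, -0.3, 1.1]
grip_width: 0.153
grip_force: 49.2
```

```bash
python3 -m jog '[{"tx":0,"ty":0,"tz":0.5,"ax":0,"ay":0,"az":0,"jaw":1},{"tx":0,"ty":0,"tz":0,"ax":0,"ay":0,"az":0,"jaw":1}]'
```

```text
time_s: 12.85
eef_pos: [570.1, -162.7, 45.0]
ee_rot: [0.0, 0.682, 0.731, 0.0]
force: [-2.2, 0.9, 5.9]
grip_width: 0.157
grip_force: 50.1
```

The shoulders are on the rail: contact came at TCP z 45.0, as predicted, with 6 N. I release, rise and look.

```bash
python3 -m jog '[{"tx":0,"ty":0,"tz":0,"ax":0,"ay":0,"az":0,"jaw":0},{"tx":0,"ty":0,"tz":0,"ax":0,"ay":0,"az":0,"jaw":0},{"tx":0,"ty":0,"tz":0,"ax":0,"ay":0,"az":0,"jaw":0},{"tx":0,"ty":0,"tz":-20,"ax":0,"ay":0,"az":0,"jaw":0},{"tx":0,"ty":0,"tz":-50,"ax":0,"ay":0,"az":0,"jaw":0}]';python3 -m jog '[{"tx":0,"ty":0,"tz":-50,"ax":0,"ay":0,"az":0,"jaw":0},{"tx":0,"ty":0,"tz":-50,"ax":0,"ay":0,"az":0,"jaw":0},{"tx":0,"ty":0,"tz":0,"ax":0,"ay":0,"az":0,"jaw":0},{"tx":0,"ty":0,"tz":0,"ax":0,"ay":0,"az":0,"jaw":0}]'; python3 - <<'E'
from h import *
np.set_printoptions(precision=3,suppress=True)
s=sense(); c=capture('wrist'); save(c,'w5.png'); print(s['eef_pos'])
for q,z in(('divider_mid',39.5),('keeper_knob',72.5)):
    for d in place_of(q,'wrist')[:2]: print(q,d,at_z(c,d['centre'],z,s))
E
```

```text
time_s: 13.48
eef_pos: [568.9, -162.2, 113.2]
ee_rot: [-0.002, 0.682, 0.731, -0.001]
force: [0.1, -0.3, 1.1]
grip_width: 0.498
grip_force: 0.0
time_s: 13.98
eef_pos: [569.7, -162.5, 213.5]
ee_rot: [-0.001, 0.682, 0.731, -0.0]
force: [0.9, -0.3, -0.6]
grip_width: 0.499
grip_force: 0.0
[ 569.675 -162.54   213.492]
divider_mid {'centre': [287.0, 189.4], 'conf': 0.79} [ 571.108 -163.109   39.5  ]
keeper_knob {'centre': [287.4, 59.2], 'conf': 0.85} [562.713 -40.304  72.5  ]
```

View pics/w5.png

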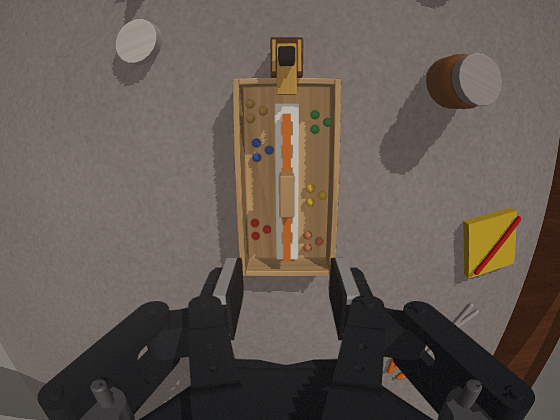

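The divider sits straight in the rail from (287,115) to (287,260). The knob is at (287,56), which puts it near (562.5,-38), and the bystanders are undisturbed. I go to the knob.

```bash
python3 -m jog '[{"tx":41.5,"ty":0.5,"tz":0,"ax":0,"ay":0,"az":0,"jaw":0},{"tx":41.5,"ty":0.5,"tz":0,"ax":0,"ay":0,"az":0,"jaw":0},{"tx":41.5,"ty":0.5,"tz":0,"ax":0,"ay":0,"az":0,"jaw":0},{"tx":0,"ty":0,"tz":50,"ax":0,"ay":0,"az":0,"jaw":0},{"tx":0,"ty":0,"tz":50,"ax":0,"ay":0,"az":0,"jaw":0}]' 30; python3 -m jog '[{"tx":0,"ty":0,"tz":0,"ax":0,"ay":0,"az":0,"jaw":0},{"tx":0,"ty":0,"tz":0,"ax":0,"ay":0,"az":0,"jaw":0}]'; python3 - <<'E'
from h import *
np.set_printoptions(precision=3,suppress=True)
s=sense(); c=capture('wrist'); save(c,'w6.png'); print(s['eef_pos'])
for d in place_of('keeper_knob','wrist')[:2]: print(d,at_z(c,d['centre'],72.5,s))
V=c['color'].max(2); 
E
```

```text
time_s: 14.75
eef_pos: [562.5, -37.8, 112.6]
ee_rot: [-0.0, 0.682, 0.732, -0.0]
force: [0.8, -0.2, -0.2]
grip_width: 0.502
grip_force: 0.0
time_s: 15.0
eef_pos: [563.6, -38.7, 116.0]
ee_rot: [0.001, 0.682, 0.731, 0.0]
force: [-0.3, -0.1, -0.6]
grip_width: 0.5
grip_force: 0.0
[563.639 -38.714 116.02 ]
{'centre': [280.9, 235.7], 'conf': 0.7} [561.006 -37.294  72.5  ]
```

View pics/w6.png

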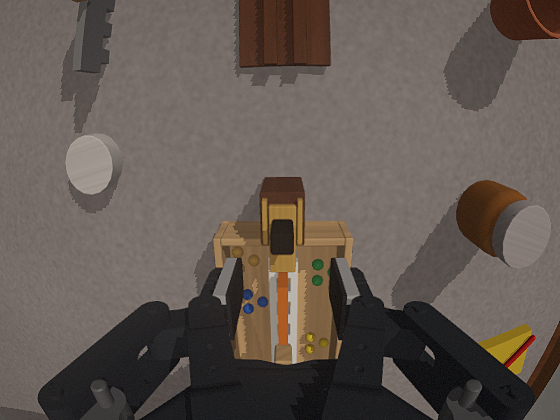

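The knob at (282,236) lies between the fingers, about 2 mm off in x. I correct that, go down and grip it.

```bash
python3 -m jog '[{"tx":1.5,"ty":-2,"tz":26,"ax":0,"ay":0,"az":0,"jaw":0},{"tx":0,"ty":0,"tz":25,"ax":0,"ay":0,"az":0,"jaw":0},{"tx":0,"ty":0,"tz":0,"ax":0,"ay":0,"az":0,"jaw":0},{"tx":0,"ty":0,"tz":0,"ax":0,"ay":0,"az":0,"jaw":0}]' 30; python3 -m jog '[{"tx":0,"ty":0,"tz":0,"ax":0,"ay":0,"az":0,"jaw":1},{"tx":0,"ty":0,"tz":0,"ax":0,"ay":0,"az":0,"jaw":1},{"tx":0,"ty":0,"tz":0,"ax":0,"ay":0,"az":0,"jaw":1},{"tx":0,"ty":0,"tz":0,"ax":0,"ay":0,"az":0,"jaw":1},{"tx":0,"ty":0,"tz":0,"ax":0,"ay":0,"az":0,"jaw":1}]'
```

```text
time_s: 15.6
eef_pos: [561.6, -37.3, 65.2]
ee_rot: [0.001, 0.682, 0.731, 0.001]
force: [0.3, -0.0, 0.4]
grip_width: 0.5
grip_force: 0.0
time_s: 16.23
eef_pos: [561.2, -37.1, 64.4]
ee_rot: [0.001, 0.682, 0.731, 0.0]
force: [-0.7, 0.6, 5.5]
grip_width: 0.154
grip_force: 32.1
```

```bash
python3 -m jog '[{"tx":-3,"ty":0,"tz":0,"ax":0,"ay":0,"az":0,"jaw":1},{"tx":-3,"ty":0,"tz":0,"ax":0,"ay":0,"az":0,"jaw":1},{"tx":-3,"ty":0,"tz":0,"ax":0,"ay":0,"az":0,"jaw":1},{"tx":0,"ty":0,"tz":0,"ax":0,"ay":0,"az":0,"jaw":1}]'
```

```text
time_s: 16.73
eef_pos: [561.9, -46.2, 64.4]
ee_rot: [0.001, 0.682, 0.731, 0.0]
force: [-0.5, 0.6, 6.8]
grip_width: 0.154
grip_force: 32.2
```

```bash
python3 -m jog '[{"tx":-3,"ty":0,"tz":0,"ax":0,"ay":0,"az":0,"jaw":1},{"tx":-3,"ty":0,"tz":0,"ax":0,"ay":0,"az":0,"jaw":1},{"tx":-3,"ty":0,"tz":0,"ax":0,"ay":0,"az":0,"jaw":1},{"tx":0,"ty":0,"tz":0,"ax":0,"ay":0,"az":0,"jaw":1}]'
```

```text
time_s: 17.23
eef_pos: [562.5, -55.3, 64.4]
ee_rot: [0.001, 0.682, 0.731, 0.0]
force: [-0.3, 0.9, 5.7]
grip_width: 0.157
grip_force: 32.2
```

```bash
python3 -m jog '[{"tx":-3,"ty":0,"tz":0,"ax":0,"ay":0,"az":0,"jaw":1},{"tx":-3,"ty":0,"tz":0,"ax":0,"ay":0,"az":0,"jaw":1},{"tx":-2,"ty":0,"tz":0,"ax":0,"ay":0,"az":0,"jaw":1},{"tx":0,"ty":0,"tz":0,"ax":0,"ay":0,"az":0,"jaw":1}]'
```

```text
time_s: 17.73
eef_pos: [563.1, -63.1, 64.4]
ee_rot: [0.001, 0.682, 0.731, 0.0]
force: [0.3, 0.2, 6.4]
grip_width: 0.158
grip_force: 32.2
```

```bash
python3 -m jog '[{"tx":-1.5,"ty":0,"tz":0,"ax":0,"ay":0,"az":0,"jaw":1},{"tx":0,"ty":0,"tz":0,"ax":0,"ay":0,"az":0,"jaw":1}]'
```

```text
time_s: 17.98
eef_pos: [563.2, -64.3, 64.4]
ee_rot: [0.001, 0.682, 0.731, 0.001]
force: [-0.4, 1.8, 6.3]
grip_width: 0.155
grip_force: 32.2
```

```bash
python3 -m jog '[{"tx":-1,"ty":0,"tz":0,"ax":0,"ay":0,"az":0,"jaw":1},{"tx":0,"ty":0,"tz":0,"ax":0,"ay":0,"az":0,"jaw":1}]'
```

```text
time_s: 18.23
eef_pos: [563.2, -64.4, 64.4]
ee_rot: [0.0, 0.682, 0.731, 0.001]
force: [0.4, 7.1, 8.2]
grip_width: 0.15
grip_force: 32.3
```

```bash
python3 -m jog '[{"tx":-1,"ty":0,"tz":0,"ax":0,"ay":0,"az":0,"jaw":1},{"tx":0,"ty":0,"tz":0,"ax":0,"ay":0,"az":0,"jaw":1}]'
```

```text
time_s: 18.48
eef_pos: [563.2, -64.5, 64.4]
ee_rot: [-0.001, 0.682, 0.731, 0.002]
force: [-1.2, 12.0, 9.2]
grip_width: 0.158
grip_force: 32.5
```

It stopped hard after 27.4 mm of travel, well past the 19 mm or so where a plate not home would block it, so this is the end stop. I ease off, release, rise and check.

```bash
python3 -m jog '[{"tx":1.3,"ty":0,"tz":0,"ax":0,"ay":0,"az":0,"jaw":1},{"tx":0,"ty":0,"tz":0,"ax":0,"ay":0,"az":0,"jaw":0},{"tx":0,"ty":0,"tz":0,"ax":0,"ay":0,"az":0,"jaw":0},{"tx":0,"ty":0,"tz":0,"ax":0,"ay":0,"az":0,"jaw":0},{"tx":0,"ty":0,"tz":-20,"ax":0,"ay":0,"az":0,"jaw":0}]'; python3 -m jog '[{"tx":-20,"ty":0,"tz":-50,"ax":0,"ay":0,"az":0,"jaw":0},{"tx":-40,"ty":0,"tz":-50,"ax":0,"ay":0,"az":0,"jaw":0},{"tx":-40,"ty":0,"tz":-30,"ax":0,"ay":0,"az":0,"jaw":0},{"tx":0,"ty":0,"tz":0,"ax":0,"ay":0,"az":0,"jaw":0},{"tx":0,"ty":0,"tz":0,"ax":0,"ay":0,"az":0,"jaw":0}]'; python3 - <<'E'
from h import *
np.set_printoptions(precision=3,suppress=True)
s=sense(); c=capture('wrist'); print(s['eef_pos'],s['force'])
for q,z in(('divider_mid',39.5),('keeper_knob',72.5)):
    for d in place_of(q,'wrist')[:2]: print(q,d,at_z(c,d['centre'],z,s))
cv2.imwrite('pics/w7.png',cv2.resize(c['color'][20:280,200:370,::-1],None,fx=2.2,fy=2.2))
E
```

```text
time_s: 19.1
eef_pos: [561.8, -65.1, 82.3]
ee_rot: [-0.001, 0.682, 0.731, -0.001]
force: [0.1, 0.1, 1.0]
grip_width: 0.503
grip_force: 0.0
time_s: 19.73
eef_pos: [569.2, -163.4, 211.1]
ee_rot: [-0.001, 0.682, 0.731, -0.0]
force: [0.0, 0.1, -0.2]
grip_width: 0.497
grip_force: 0.0
[ 569.16  -163.383  211.124] [ 0.031  0.114 -0.234]
divider_mid {'centre': [290.7, 187.7], 'conf': 0.82} [ 574.004 -161.312   39.5  ]
divider_mid {'centre': [448.4, 80.7], 'conf': 0.4} [727.55  -34.249  39.5  ]
keeper_knob {'centre': [286.2, 88.0], 'conf': 0.64} [562.914 -66.727  72.5  ]
```

View pics/w7.png

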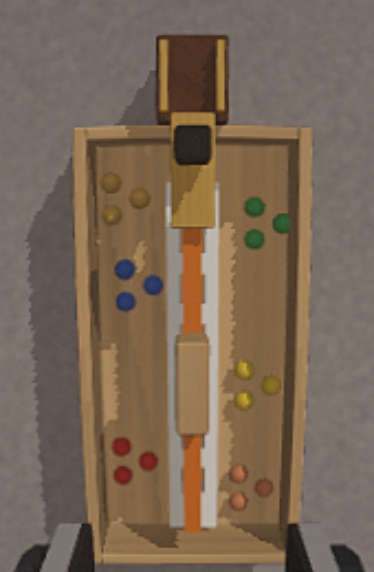

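The bolt, with its knob at crop (193,145), covers the divider's +y end, and the plate sits straight in the rail. The stop was felt at 12 N and the gripper is clear of everything, so I hand in.

```bash
python3 -c "from rig import finish_job; print(finish_job())"
```

```text
the job is handed in; nothing more can be done
None
```

I handed in the job at about 20 s: the orange divider is home in the rail (firm contact at the expected height), the keeper is pushed to its stop over the divider's end, and the gripper is clear; nothing touched the jar, tin or pot.

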